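# Gauge a bush and bring the torch to bear on it

### The arm

A 7-joint arm with a two-finger parallel gripper is mounted at the origin on the work surface. World frame = base frame: x ahead of the robot, y to its left, z up, the work surface at z = 0. Lengths are in m, angles in rad, forces in N, time in s.
With the tool pointing down it reaches from about 0.425 to 0.875 m from the base axis. Payload 4.7 kg.
Tool frame: the origin (TCP) lies midway between the tips of the shut fingers; the grasp point (between the pads) lies 19 mm behind it (ctrl.grip_point_offset is the distance from the TCP to the grasp point, in m); z points along the fingers, y is the line along which they close (so a half turn about z gives the same grasp; the last joint's range is limited). The gripper opens to 87 mm and grips with 3 to 60 N. Pads are 19 mm wide; open, the fingers measure 117 mm over their backs; the gripper's body (75 mm by 190 mm) begins 51 mm behind the grasp point.
Start: joints at [1.288, 0.321, -0.07, 1.45, 0.023, 1.371, -0.057], TCP at [0.19, -0.622, 0.223] pointing down, gripper open.
Joint ranges: [-2.86, 2.86], [-0.3, 2.09], [-1.38, 1.24], [0.06, 2.45], [-1.56, 4.7], [0.09, 2.05], [-2.69, 2.69]. Speed limits (rad/s): [2.57, 2.57, 3.14, 3.14, 3.14, 3.14, 3.14].

### API

Orientations are given as a rotation vector (axis times angle).
In Python, from bench import ctrl gives the robot as it stands.
- The arm moves only by the tool move_arm, never from a script. Its argument "increments" is text: rows parted by semicolons, each of 7 numbers parted by spaces: the shift along the world's x, y, z in mm, then the turn, a rotation vector about the world's x, y, z in degrees, then the closure in counts, from 0 (fully open) to 255 (shut). A call has exactly 8 rows; each row shifts and turns the commanded pose from where the row before left it; what a row does not reach is not made up. A row lasts 1/12 s, in which the tool goes at most 41.7 mm and 7.16 degrees, less where a joint would pass 70% of its speed; a pose out of reach is approached as far as the arm can. A call with a gripper value outside its range is refused whole. The fingers move at their own pace and stop on an object; "grip_force" is the grip in N (left out, the last holds). Time passes only in rows, so rows that do not move let the fingers close, or fill a call up. It gives the time, the measured TCP pose, the force, the opening and the grip force at its end, in the units of the state.
- ctrl.get_state(): the state, without advancing time (a new reading comes with each control period).
- ctrl.get_image(name): name is "scene" or "top" or "wrist"; returns a dict with "frame" (384x512x3 uint8, red, green, blue), "depth" (384x512 float32, m along the optical axis (not along the pixel's ray), 0 where there is no reading), "fx", "fy", "cx", "cy" (pixels), "position" and "orientation" of the camera in the world. Camera axes: x right, y down, z forward; pixel columns grow to the right and rows downward; lengths in m; the calibration is good to about 2 mm. The wrist camera is an equidistant fisheye: a pixel r from the principal point sees the ray r / f radians off the axis. A picture is of the moment at which its call begins.
- ctrl.close_job(): hands the job in; it is judged then, once.
Trained networks look in a picture, given as the dict that the camera call returned (one of the last four; its "shot" number tells which), for a name from the list of things; names that differ only in an ending like _2 or _b are one class to them, and where a whole thing is asked for, a point or a joint stands for the part that bears it (a point fixed in the world has none). Each returns a list of dicts, best first, with "score" (0 to 1); they miss things now and then, are a little off and sometimes report something else, mostly with a low value. They report only what shows in the picture. A call takes as long as a camera call. They do not tell look-alikes from the thing itself.
- ctrl.find_in(target, picture): "centre" ([x, y, z] in m, in world coordinates, good to about 4 mm: the middle of the surface that is visible of it).
- ctrl.silhouettes(target, picture): "region" (384x512 bool, what is visible of it).
The state is a dict: "time": time; "joint_positions": joint angles; "qd": joint speeds; "joint_torque": joint torques, N m; "position": TCP position; "tool_rot": TCP orientation; "ft_force": force on the tool from outside, world axes, zero at the start; "torque": the same for the moment, N m; "grip_width": opening from 0.0 (shut) to 1.0 (fully open); "grip_force": force on a finger pad.
Only numpy, scipy, OpenCV 4.12 (cv2) and the standard library are available. Lean on these libraries where they do the work, as an engineer would, in place of code of your own. Each camera call takes 0.05 s, during which the arm holds its last target. There are 200 camera calls.

### The job

Slide the gauge's jaw shut until it presses the brass bush firmly against the anvil, and leave it shut. Then draw the torch out of the tool stand and finish holding it raised in the gripper, lens down, slanting at about 45 degrees, aimed at the middle of the bush with the lens about 10 cm from it. Do not let the torch touch the gauge or the bush, keep the bush standing, and leave the other tools and parts where they are; the program ends while still holding the torch.

Things in the scene. Friction and masses are not known exactly. Their poses are not given: they have to be found in the camera images.
- gauge: Bench gauge fixed to the table: dark steel bed 90 x 200 x 18 mm (x, y, z), origin at the centre of its underside, at table height. Its own y axis is the slide direction. Blue anvil at its +y end, sliding jaw with an orange grip at its -y end, the bush stands on the bed between them, near the anvil. The bed's two long sides (+x and -x) are open: nothing rises there.
- anvil: Fixed blue block on the gauge bed, 40 wide (x), 30 thick, 35 tall above the bed; origin at the bottom edge of the face that looks to the jaw (-y), on the bed (18 mm above the table).
- anvil_face (a point): Centre of the anvil's face, 35.5 mm above the table; axes as the gauge's.
- jaw (a joint): Slide of the jaw in m: 0 = fully open (faces 105 mm apart), grows towards the anvil (along the gauge's +y); faces are (105 mm - value) apart, so it stops near 0.073 with the bush between. Stiff slide, about 2.5 N of friction, stays where left, no spring; a pinched jaw pulled a little askew resists the hand with extra sideways force.
- jaw_face (a point): Centre of the sliding jaw's face (40 wide, 35 tall, looks to the gauge's +y), 35.5 mm above the table; axes as the gauge's.
- jaw_grip (a point): On the jaw's orange grip post, 73 mm above the table; the post is 20 mm (gauge x) by 18 mm (gauge y), top 85 mm above the table, standing on the grey carriage (50 x 35 mm) whose top is 48 mm above the table. The post is 27.5 mm behind the jaw's face. Pinch it from above across the gauge's x and slide it along the gauge's y.
- bush: Loose brass bush, plain upright cylinder, 32 mm diameter, 34 tall, with a dark disc of 16 mm on its top, about 0.15 kg; origin at the centre of its underside, on the bed. It starts 2 to 12 mm from the anvil.
- bush_center (a point): Middle of the brass bush, 17 mm above its underside.
- stand: Grey tool stand fixed to the table, 60 x 180 x 55 mm (x, y, z), origin at the centre of its underside. Three vertical holes of 28 mm diameter, 45 mm deep (floor 10 mm above the table), in a row along its y at -60, 0 and +60 mm. Torch, marker and deburrer stand in them, in any order.
- torch: Pen torch, round, 140 mm long, about 0.09 kg, standing lens down in a hole of the stand (a little loose, may lean a few degrees). Dark head 25 mm diameter for the first 30 mm, then silver barrel 21 mm diameter, bright yellow tail cap (last 12 mm). Origin at the centre of the lens; z runs from the lens to the tail, so the beam goes along -z.
- marker: All-blue marker pen, 25 mm diameter, 125 mm tall, loose in a hole of the stand; leave alone. Origin at the lower end.
- deburrer: Tool with a red handle, 24 mm diameter, 125 mm tall, loose in a hole of the stand; leave alone. Origin at the lower end.
- spare_a: Steel bush, 32 mm diameter, 34 tall, standing in the green tray (110 x 170 x 25 mm) at the far side of the table; leave alone.
- spare_b: Another such steel bush in the green tray; leave alone.
- loupe: Small folding loupe lying on the table, about 82 x 38 x 16 mm; leave alone.
- mouse: Black computer mouse, 110 x 62 x 34 mm; leave alone.
There are look-alikes about, which are no part of the job. Several things look just like the gauge: the one meant starts farthest from the robot's base.

How it is judged:
On the way, in this order (a step that is already met when the one before it is completed fails the run):
1. the jaw presses the bush against the anvil (y of bush_center in the frame of jaw_face below 0.018 m and y of bush_center in the frame of anvil_face above -0.018 m and contact force between bush and anvil above 2 N), for 0.2 s.
2. the torch is drawn out of the stand in the gripper (height (world z) of torch above 0.065 m and contact force between the fingers and torch above 2 N and contact force between torch and stand below 0.1 N), for 0.2 s.
At the end, for the whole second after the job is handed in: Gripper holds the torch still, slanting 30 to 60 degrees from vertical, clear of the stand, 65 mm up or more; the bush's middle within 20 mm of the beam axis (each cross direction), 70 to 130 mm from the lens; bush upright between the shut jaws, within 2 mm of both faces (all of step 2 and angle between torch's own z axis and vertical between 0.52 and 1.05 rad and x of bush_center in the frame of torch between -0.02 and 0.02 m and y of bush_center in the frame of torch between -0.02 and 0.02 m and z of bush_center in the frame of torch between -0.13 and -0.07 m and linear speed of torch below 0.03 m/s and y of bush_center in the frame of jaw_face below 0.018 m and y of bush_center in the frame of anvil_face above -0.018 m and angle between bush's own z axis and vertical below 0.1 rad and linear speed of bush below 0.02 m/s and horizontal distance between bush and gauge below 0.07 m); the arm keeps its last pose, push and grip.
It fails at once if the torch strikes the gauge or the bush (contact force between torch and gauge above 1 N or contact force between torch and bush above 1 N).
It fails at once if another tool or part is moved more than 25 mm (distance of any of marker, deburrer, spare_a, spare_b, loupe, mouse from where it was at the start of the episode above 0.025 m).
It also fails if it takes over 54 s, if anything falls off the work surface, if the arm or the gripper's body presses on something with over 40 N, if the wrist force passes 120 N, or if a joint passes its speed limit or range.

## Working session

There is one attempt and no reset: what is moved stays moved. The work goes in short steps, Python scripts to look and compute and a tool call to move; the robot and the scene stay as the last step left them, time stands still between calls to the robot, and variables do not carry over. Pictures are saved under pics/ and viewed, at most 10 in all, crops included, and the job is handed in when it is done.

Besides the shell and the picture viewer there is one more tool, called after "Emit:" by a JSON object that holds its "fn" and its "kwargs". move_arm: Moves the arm, as the interface text tells. Its arguments: {"type":"object","properties":{"increments":{"type":"string"},"grip_force":{"type":"number"}},"required":["increments"]}

```bash
mkdir -p pics; ls
cat > h.py <<'E'
import numpy as np, cv2
from scipy.spatial.transform import Rotation as R
from bench import ctrl
def rot(o):
    o=np.array(o,float)
    return o if o.shape==(3,3) else (R.from_rotvec(o).as_matrix() if o.size==3 else R.from_quat(o).as_matrix())
def cloud(im):
    d=im["depth"]; v,u=np.indices(d.shape)
    p=np.stack([(u-im["cx"])/im["fx"]*d,(v-im["cy"])/im["fy"]*d,d],-1)
    return p@rot(im["orientation"]).T+np.array(im["position"])
def save(n,im): cv2.imwrite("pics/"+n,im["frame"][:,:,::-1])
E
python3 - <<'E'
from h import *
s=ctrl.get_state(); print(s["position"],s["tool_rot"],s["time"],s["grip_width"],ctrl.grip_point_offset)
for n in("top","scene"):
    im=ctrl.get_image(n); save(n+"1.png",im); print(n,im["position"],im["orientation"])
    for t in("gauge","bush","jaw_grip","anvil","torch","stand","marker","deburrer"):
        print(t,[(np.round(d["centre"],3).tolist(),round(d["score"],2)) for d in ctrl.find_in(t,im)])
E
```

```text
pics
[ 0.18988527 -0.62106158  0.22145291] [-3.10519670e+00 -4.64268997e-01  5.85626240e-04] 0.0 1.0039009888778596 0.0187
top [0.38502374 0.01591479 1.12634625] [-2.1767646   2.14103836 -0.14588429]
gauge [([0.295, -0.287, 0.015], 0.81), ([0.506, -0.199, 0.018], 0.68)]
bush [([0.508, -0.156, 0.049], 0.66)]
jaw_grip [([0.514, -0.252, 0.048], 0.59), ([0.304, -0.349, 0.048], 0.57)]
anvil [([0.287, -0.207, 0.053], 0.78), ([0.498, -0.125, 0.051], 0.48), ([0.749, -0.202, 0.036], 0.2)]
torch [([0.595, 0.226, 0.125], 0.62), ([0.767, 0.036, 0.042], 0.53)]
stand [([0.573, 0.167, 0.054], 0.67)]
marker [([0.552, 0.117, 0.133], 0.54), ([0.514, -0.25, 0.049], 0.27)]
deburrer [([0.579, 0.171, 0.131], 0.69)]
scene [1.1836684  0.57258339 0.79487197] [-1.06918805 -2.34117948  1.10294174]
gauge [([0.311, -0.284, 0.019], 0.93), ([0.528, -0.191, 0.014], 0.92)]
bush [([0.513, -0.156, 0.047], 0.58)]
jaw_grip [([0.317, -0.352, 0.044], 0.8), ([0.524, -0.249, 0.045], 0.77)]
anvil [([0.298, -0.204, 0.039], 0.65), ([0.51, -0.113, 0.046], 0.51)]
torch [([0.602, 0.235, 0.116], 0.86)]
stand [([0.597, 0.188, 0.051], 0.91), ([0.767, -0.19, 0.029], 0.56)]
marker [([0.507, -0.115, 0.048], 0.69), ([0.568, 0.12, 0.108], 0.61)]
deburrer [([0.587, 0.184, 0.1], 0.55)]
```

View pics/top1.png

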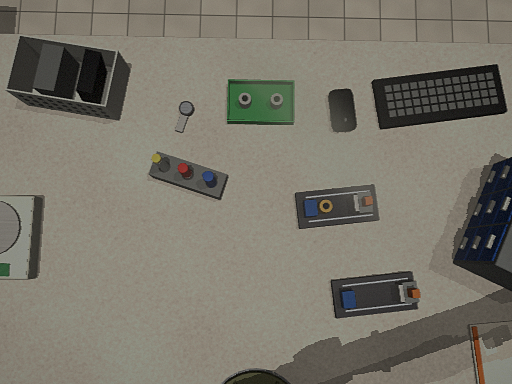

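View pics/scene1.png

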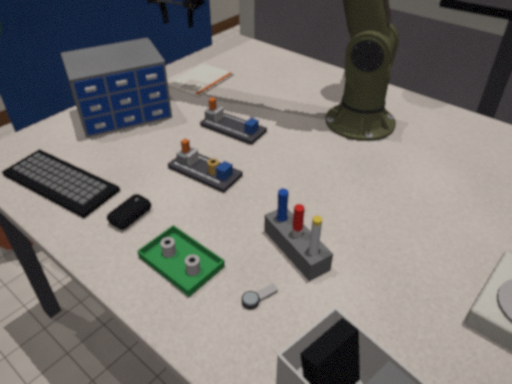

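Run:
```python
from h import *
im=ctrl.get_image("top"); f=im["frame"]; c=cloud(im)
cv2.imwrite("pics/crop.png",cv2.resize(f[170:330,280:440,::-1],(640,640))[:600])
hsv=cv2.cvtColor(f,cv2.COLOR_RGB2HSV); H,S,V=[hsv[...,i].astype(int) for i in range(3)]
v,u=np.indices(H.shape)
box=(u>288)&(u<385)&(v>178)&(v<235)
def show(n,m):
    p=c[m]; print(n,m.sum(),np.round(np.median(p,0),4),np.round(p.min(0),3),np.round(p.max(0),3),'mid',np.round((p.min(0)+p.max(0))/2,4)); return p
Z=c[...,2]
bed=box&(Z>.008)&(Z<.1)
r=cv2.minAreaRect(c[bed][:,:2].astype(np.float32)*1000); print("bed",r)
z18=box&(Z>.01)&(Z<.026); print("bed z",np.median(Z[z18]))
show("orange",box&(H<14)&(S>140)&(Z>.078))
a=show("anvil",box&(H>100)&(H<130)&(S>120)&(Z>.047)&(Z<.06)); print(cv2.minAreaRect(a[:,:2].astype(np.float32)*1000))
show("brass",box&(H>14)&(H<30)&(S>100)&(Z>.045))
sb=(u>140)&(u<235)&(v>140)&(v<205)
s=c[sb&(Z>.048)&(Z<.06)]; print("stand",cv2.minAreaRect(s[:,:2].astype(np.float32)*1000),np.median(s[:,2]))
show("yellow",sb&(H>22)&(H<35)&(S>130)&(Z>.1))
show("torchall",sb&(u<171)&(Z>.075))
show("red",sb&((H<8)|(H>172))&(S>130)&(Z>.1))
show("blue",sb&(H>100)&(H<130)&(S>130)&(Z>.1))
im=ctrl.get_image("scene"); f=im["frame"]; c=cloud(im)
hsv=cv2.cvtColor(f,cv2.COLOR_RGB2HSV); H,S,V=[hsv[...,i].astype(int) for i in range(3)]
v,u=np.indices(H.shape);Z=c[...,2]
near=lambda x,y,r:np.hypot(c[...,0]-x,c[...,1]-y)<r
print("scene")
show("orange",near(.514,-.25,.06)&(H<14)&(S>140)&(Z>.06))
show("yellow",near(.6,.23,.05)&(H>20)&(H<35)&(S>130)&(Z>.1))
b=near(.6,.23,.035)&(Z>.065)&(u>306)
for z in np.arange(.065,.16,.012):
    m=b&(abs(Z-z)<.006)
    if m.sum(): print(round(z,3),m.sum(),np.round(np.median(c[m],0),4))
```

```text
bed ((522.1400756835938, -192.40142822265625), (116.80048370361328, 200.14724731445312), 6.568366527557373)
bed z 0.018911832045400034
  return _methods._mean(a, axis=axis, dtype=dtype,
  ret = um.true_divide(
Traceback (most recent call last):
ValueError: zero-size array to reduction operation minimum which has no identity
```

View pics/crop.png

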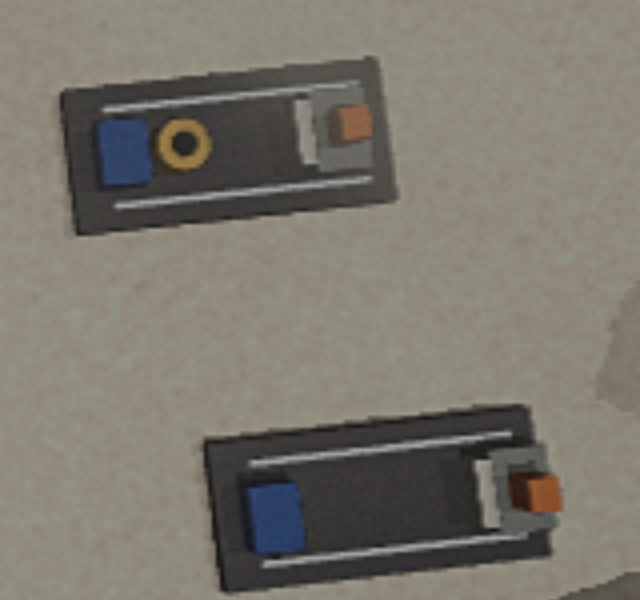

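The crop shows two gauges. The upper one at (337,206), with the brass bush at (326,206), is 0.54 m from the base. The lower, empty one at (374,294) is 0.41 m away. So the upper one is meant.

```bash
cat > m.py <<'E'
from h import *
def show(n,m):
    p=c[m]
    if len(p)==0: print(n,0); return p
    print(n,m.sum(),np.round(np.median(p,0),4),'mid',np.round((p.min(0)+p.max(0))/2,4),'ext',np.round(np.ptp(p,axis=0),3)); return p
for cam in("top","scene"):
    im=ctrl.get_image(cam); f=im["frame"]; c=cloud(im); Z=c[...,2]; print(cam)
    hsv=cv2.cvtColor(f,cv2.COLOR_RGB2HSV); H,S,V=[hsv[...,i].astype(int) for i in range(3)]
    near=lambda x,y,r:np.hypot(c[...,0]-x,c[...,1]-y)<r
    g=near(.51,-.2,.13)
    b=c[g&(Z>.012)&(Z<.025)]; print("bed",cv2.minAreaRect(b[:,:2].astype(np.float32)*1000),np.median(b[:,2]))
    show("orange",g&(H<12)&(S>90)&(Z>.055)); show("orangetop",g&(H<12)&(S>90)&(Z>.079))
    a=show("anvil",g&(H>100)&(H<130)&(S>90)&(Z>.048)&(Z<.06))
    if len(a): print(cv2.minAreaRect(a[:,:2].astype(np.float32)*1000))
    show("brass",g&(H>14)&(H<30)&(S>80)&(Z>.047))
    sb=near(.58,.175,.11)
    s=c[sb&(Z>.05)&(Z<.059)]; print("stand",cv2.minAreaRect(s[:,:2].astype(np.float32)*1000),np.median(s[:,2]))
    show("yellow",sb&(H>20)&(H<36)&(S>90)&(Z>.1))
    show("red",sb&((H<8)|(H>172))&(S>90)&(Z>.12)); show("blue",sb&(H>100)&(H<130)&(S>90)&(Z>.12))
    tb=near(.605,.23,.03)
    for z in np.arange(.07,.16,.015):
        m=tb&(abs(Z-z)<.0075)
        if m.sum()>2: print(round(z,3),m.sum(),np.round(np.median(c[m],0),4))
E
python3 m.py
```

```text
top
bed ((509.67083740234375, -193.9013671875), (90.44847869873047, 200.02239990234375), 7.073039531707764) 0.01879948089147465
orange 28 [ 0.5172 -0.2562  0.0856] mid [ 0.5172 -0.2553  0.0851] ext [0.019 0.017 0.008]
orangetop 28 [ 0.5172 -0.2562  0.0856] mid [ 0.5172 -0.2553  0.0851] ext [0.019 0.017 0.008]
anvil 196 [ 0.5017 -0.1249  0.0538] mid [ 0.5011 -0.1238  0.0535] ext [0.041 0.031 0.011]
((500.834716796875, -124.31988525390625), (39.2635383605957, 28.727991104125977), 8.112343788146973)
brass 110 [ 0.5053 -0.1607  0.0527] mid [ 0.5065 -0.2041  0.0665] ext [0.032 0.119 0.038]
stand ((577.26611328125, 173.23397827148438), (180.66917419433594, 60.6689453125), 72.58806610107422) 0.05561096512617225
yellow 65 [0.5942 0.2299 0.1507] mid [0.5943 0.23   0.1493] ext [0.018 0.018 0.009]
red 92 [0.5759 0.1725 0.1357] mid [0.5765 0.1726 0.1312] ext [0.022 0.022 0.018]
blue 91 [0.559  0.1159 0.1356] mid [0.5585 0.1169 0.1354] ext [0.023 0.025 0.009]
0.07 14 [0.5878 0.2239 0.0704]
0.085 13 [0.5881 0.2231 0.085 ]
0.1 20 [0.5877 0.2228 0.1007]
0.115 16 [0.5876 0.2238 0.1166]
0.13 16 [0.588
[... 504 characters left out ...]
2890625, 29.79592514038086), 7.651129245758057)
brass 73 [ 0.5111 -0.1591  0.0504] mid [ 0.5098 -0.1606  0.051 ] ext [0.032 0.034 0.008]
stand ((579.4318237304688, 172.86441040039062), (183.93711853027344, 62.74666213989258), 73.12315368652344) 0.05353574124026006
yellow 73 [0.5999 0.2316 0.1477] mid [0.5979 0.2313 0.1454] ext [0.022 0.019 0.011]
red 103 [0.5833 0.1762 0.1323] mid [0.5802 0.1747 0.1282] ext [0.023 0.022 0.016]
blue 88 [0.5666 0.1204 0.1324] mid [0.5634 0.1182 0.1284] ext [0.023 0.024 0.017]
0.07 48 [0.6049 0.2341 0.0716]
0.085 46 [0.6049 0.2365 0.0835]
0.1 51 [0.605  0.2358 0.0995]
0.115 53 [0.6056 0.2356 0.1146]
0.13 60 [0.605  0.2356 0.1302]
0.145 89 [0.6009 0.2321 0.1473]
```

Run:
```python
from h import *
for cam in("scene","top"):
    c=cloud(ctrl.get_image(cam)); p=c.reshape(-1,3)
    m=(p[:,2]>.08)&(p[:,2]<.4)&(p[:,1]<-.27)&(p[:,0]>.1)&(p[:,0]<.9)
    q=p[m]; print(cam,m.sum(),np.round(np.percentile(q,[1,50,99],axis=0),3) if m.sum() else '')
    for z0 in (.1,.15,.2,.25): 
        k=q[(q[:,2]>z0)&(q[:,2]<z0+.05)]; 
        if len(k): print(z0,len(k),k.min(0).round(3),k.max(0).round(3))
```

```text
scene 13179 [[ 0.119 -1.173  0.082]
 [ 0.46  -1.016  0.183]
 [ 0.624 -0.484  0.307]]
0.1 3216 [ 0.1   -1.244  0.1  ] [ 0.632 -0.478  0.15 ]
0.15 5340 [ 0.1   -1.189  0.15 ] [ 0.632 -0.478  0.2  ]
0.2 2118 [ 0.12  -1.162  0.2  ] [ 0.62  -0.488  0.25 ]
0.25 1042 [ 0.133 -1.128  0.25 ] [ 0.556 -0.526  0.3  ]
top 3212 [[ 0.304 -0.583  0.081]
 [ 0.43  -0.512  0.142]
 [ 0.606 -0.357  0.203]]
0.1 1249 [ 0.335 -0.586  0.1  ] [ 0.615 -0.48   0.15 ]
0.15 1207 [ 0.348 -0.553  0.15 ] [ 0.541 -0.481  0.2  ]
0.2 278 [ 0.362 -0.52   0.2  ] [ 0.458 -0.482  0.206]
```

Emit:
{"fn": "move_arm", "kwargs": {"increments": "5 40 10 0 0 7 0;5 40 10 0 0 7 0;5 40 10 0 0 7 0;5 40 10 0 0 7 0;35 20 0 0 0 7 0;35 20 0 0 0 7 0;35 20 0 0 0 7 0;35 20 0 0 0 7 0", "grip_force": 25}}

```text
time: 1.82
position: [0.3513, -0.3805, 0.2634]
tool_rot: [2.519, 1.874, -0.0]
ft_force: [1.4, -1.1, -0.0]
grip_width: 1.0
grip_force: 0.0
```

Emit:
{"fn": "move_arm", "kwargs": {"increments": "34 20 -10 0 0 7 0;34 20 -10 0 0 7 0;34 20 -10 0 0 7 0;33 20 -10 0 0 3.2 0;33 20 -10 0 0 0 0;0 27 -25 0 0 0 0;0 0 -25 0 0 0 0;0 0 0 0 0 0 0"}}

```text
time: 2.48
position: [0.516, -0.251, 0.1577]
tool_rot: [-2.067, -2.355, 0.002]
ft_force: [-1.0, 0.4, -0.8]
grip_width: 0.999
grip_force: 0.0
```

```bash
cat > st.py <<'E'
from h import *
s=ctrl.get_state(); M=rot(s["tool_rot"])
print(s["time"],np.round(s["position"],4),"z",M[:,2].round(3),"yaz",np.degrees(np.arctan2(M[1,1],M[0,1])).round(2),"F",np.round(s["ft_force"],1),"w",round(s["grip_width"],3),s["grip_force"],"q",np.round(s["joint_positions"],2))
E
python3 st.py; python3 -c "
from h import *
im=ctrl.get_image('wrist'); save('w1.png',im)"
```

```text
2.4833 [ 0.516  -0.251   0.1577] z [-0.007  0.005 -1.   ] yaz 7.46 F [-1.   0.4 -0.8] w 0.999 0.0 q [ 0.85  0.25 -0.51  1.71  0.12  1.23  0.44]
```

View pics/w1.png

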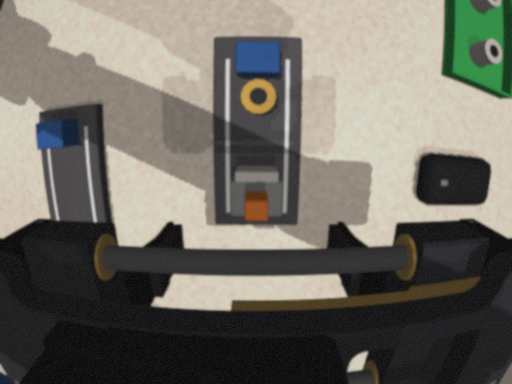

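The wrist view shows the orange post at (256,207), centred between the fingertips (about 165 and 350), with the gauge square to the gripper.

Emit:
{"fn": "move_arm", "kwargs": {"increments": "0 -2 -35 0 0 0 0;0 0 -35 0 0 0 0;0 0 -30 0 0 0 0;0 0 0 0 0 0 0;0 0 0 0 0 0 120;0 0 0 0 0 0 200;0 0 0 0 0 0 255;0 0 0 0 0 0 255", "grip_force": 25}}

```text
time: 3.2
position: [0.5197, -0.2577, 0.0653]
tool_rot: [2.075, 2.353, 0.001]
ft_force: [0.5, -0.7, 0.2]
grip_width: 0.78
grip_force: 0.0
```

Emit:
{"fn": "move_arm", "kwargs": {"increments": "0 0 0 0 0 0 255;0 0 0 0 0 0 255;0 0 0 0 0 0 255;0 0 0 0 0 0 255;0 0 0 0 0 0 255;0 0 0 0 0 0 255;0 0 0 0 0 0 255;0 0 0 0 0 0 255"}}

```text
time: 3.87
position: [0.5173, -0.2567, 0.0625]
tool_rot: [-2.077, -2.355, 0.001]
ft_force: [-2.4, 0.1, 1.8]
grip_width: 0.23
grip_force: 25.0
```

```bash
python3 st.py
```

```text
3.8667 [ 0.5173 -0.2567  0.0625] z [-0.002  0.    -1.   ] yaz 7.19 F [-2.4  0.1  1.8] w 0.23 24.996656700968742 q [ 0.83  0.34 -0.49  1.8   0.18  1.05  0.4 ]
```

Emit:
{"fn": "move_arm", "kwargs": {"increments": "-0.9 6.9 0 0 0 0 255;-0.9 6.9 0 0 0 0 255;-0.9 6.9 0 0 0 0 255;-0.9 6.9 0 0 0 0 255;-0.9 6.9 0 0 0 0 255;-0.9 6.9 0 0 0 0 255;-0.5 4 0 0 0 0 255;0 0 0 0 0 0 255"}}

```text
time: 4.53
position: [0.5114, -0.2091, 0.0624]
tool_rot: [-2.074, -2.356, 0.0]
ft_force: [-4.2, 0.5, 1.9]
grip_width: 0.227
grip_force: 25.0
```

```bash
python3 st.py
```

```text
4.5333 [ 0.5114 -0.2091  0.0624] z [-0.002  0.002 -1.   ] yaz 7.29 F [-4.2  0.5  1.9] w 0.227 25.00380309065804 q [ 0.8   0.3  -0.52  1.86  0.17  1.03  0.33]
```

Emit:
{"fn": "move_arm", "kwargs": {"increments": "-0.2 1.5 0 0 0 0 255;-0.2 1.5 0 0 0 0 255;-0.2 1.5 0 0 0 0 255;-0.2 1.5 0 0 0 0 255;-0.2 1.5 0 0 0 0 255;-0.2 1.5 0 0 0 0 255;0 0 0 0 0 0 255;0 0 0 0 0 0 255"}}

```text
time: 5.2
position: [0.5107, -0.2024, 0.0625]
tool_rot: [-2.078, -2.356, 0.001]
ft_force: [-3.9, -2.9, 0.4]
grip_width: 0.225
grip_force: 25.0
```

Emit:
{"fn": "move_arm", "kwargs": {"increments": "-0.2 1.5 0 0 0 0 255;-0.2 1.5 0 0 0 0 255;-0.2 1.5 0 0 0 0 255;0 0 0 0 0 0 255;0 0 0 0 0 0 255;0 0 0 0 0 0 255;0 0 0 0 0 0 255;0 0 0 0 0 0 255"}}

```text
time: 5.87
position: [0.5102, -0.1991, 0.0625]
tool_rot: [2.078, 2.355, -0.002]
ft_force: [-3.6, -4.9, -0.7]
grip_width: 0.227
grip_force: 25.0
```

```bash
python3 st.py;python3 m.py | grep -E "top|scene|bed|anvil|brass|orange"
```

```text
5.8667 [ 0.5102 -0.1991  0.0625] z [ 0.    -0.002 -1.   ] yaz 7.15 F [-3.6 -4.9 -0.7] w 0.227 24.99756161123514 q [ 0.79  0.29 -0.53  1.87  0.17  1.03  0.32]
top
bed ((504.2695007324219, -149.30062866210938), (90.0354995727539, 110.14148712158203), 7.182146072387695) 0.018784210633194576
orange 10 [ 0.5069 -0.1899  0.0838] mid [ 0.4868 -0.1804  0.1525] ext [0.058 0.022 0.156]
orangetop 9 [ 0.5074 -0.1896  0.0842] mid [ 0.4868 -0.1804  0.155 ] ext [0.058 0.022 0.151]
anvil 198 [ 0.5009 -0.1249  0.0537] mid [ 0.5006 -0.1285  0.0537] ext [0.042 0.04  0.01 ]
brass 440 [ 0.4458 -0.1588  0.505 ] mid [ 0.4621 -0.1879  0.304 ] ext [0.162 0.106 0.512]
scene
bed ((514.6879272460938, -193.31387329101562), (92.84698486328125, 204.46083068847656), 8.613240242004395) 0.016708142498621126
orange 97 [ 0.5133 -0.1902  0.0817] mid [ 0.5412 -0.1814  0.1607] ext [0.118 0.061 0.21 ]
orangetop 53 [ 0.5104 -0.1909  0.0874] mid [ 0.5412 -0.1814  0.1725] ext [0.118 0.061 0.186]
anvil 106 [ 0.505  -0.1223  0.0511] mid [ 0.5045 -0.1229  0.0515] ext [0.04  0.032 0.007]
brass 806 [ 0.5301 -0.1689  0.3446] mid [ 0.5199 -0.1895  0.2613] ext [0.165 0.096 0.429]
```

Emit:
{"fn": "move_arm", "kwargs": {"increments": "-0.2 1.5 0 0 0 0 255;-0.2 1.5 0 0 0 0 255;0 0 0 0 0 0 255;0 0 0 0 0 0 255;0 0 0 0 0 0 255;0 0 0 0 0 0 255;0 0 0 0 0 0 255;0 0 0 0 0 0 255"}}

```text
time: 6.63
position: [0.5102, -0.199, 0.0625]
tool_rot: [2.077, 2.351, -0.004]
ft_force: [-0.8, -11.2, -4.9]
grip_width: 0.228
grip_force: 25.0
```

Emit:
{"fn": "move_arm", "kwargs": {"increments": "-0.2 1.5 0 0 0 0 255;-0.2 1.5 0 0 0 0 255;0 0 0 0 0 0 255;0 0 0 0 0 0 255;0 0 0 0 0 0 255;0 0 0 0 0 0 255;0 0 0 0 0 0 255;0 0 0 0 0 0 255"}}

```text
time: 7.3
position: [0.5102, -0.1989, 0.0626]
tool_rot: [2.076, 2.346, -0.006]
ft_force: [1.3, -16.5, -7.9]
grip_width: 0.229
grip_force: 25.0
```

Emit:
{"fn": "move_arm", "kwargs": {"increments": "0 0 0 0 0 0 100;0 0 0 0 0 0 60;0 0 0 0 0 0 60;0 0 0 0 0 0 60;0 0 0 0 0 0 60;0 0 40 0 0 0 60;0 0 40 0 0 0 60;0 0 40 0 0 0 0"}}

```text
time: 7.97
position: [0.5093, -0.1906, 0.1836]
tool_rot: [-2.075, -2.357, -0.001]
ft_force: [0.3, -1.4, 0.0]
grip_width: 0.749
grip_force: 0.0
```

Emit:
{"fn": "move_arm", "kwargs": {"increments": "6 40 0 0 0 -7 0;8 40 0 0 0 -7 0;8 40 0 0 0 -7 0;8 40 0 0 0 -3 0;10 40 0 0 0 0 0;10 40 0 0 0 0 0;8 40 0 0 0 0 0;0 0 0 0 0 0 0"}}

```text
time: 8.63
position: [0.5659, 0.0918, 0.1834]
tool_rot: [-2.479, -1.921, -0.01]
ft_force: [-0.9, 1.7, -0.0]
grip_width: 0.997
grip_force: 0.0
```

```bash
python3 st.py;python3 m.py | grep -vE "red|blue"; python3 -c "
from h import *
im=ctrl.get_image('scene'); cv2.imwrite('pics/s2.png',cv2.resize(im['frame'][120:280,150:350,::-1],(750,600)))"
```

```text
8.6333 [0.5659 0.0918 0.1834] z [ 0.002  0.008 -1.   ] yaz -14.46 F [-0.9  1.7 -0. ] w 0.997 0.0 q [ 0.42  0.25 -0.72  1.68  0.16  1.27 -0.58]
top
bed ((509.68572998046875, -194.21539306640625), (90.19049835205078, 200.76412963867188), 7.024071216583252) 0.018779311578888125
orange 34 [ 0.5114 -0.191   0.0839] mid [ 0.509  -0.198   0.0732] ext [0.019 0.019 0.031]
orangetop 25 [ 0.5138 -0.1934  0.0852] mid [ 0.509  -0.1982  0.0851] ext [0.019 0.019 0.008]
anvil 194 [ 0.5019 -0.1248  0.0536] mid [ 0.5021 -0.124   0.0541] ext [0.039 0.031 0.009]
((501.1626892089844, -124.02969360351562), (38.732749938964844, 29.251911163330078), 6.397475242614746)
brass 109 [ 0.505  -0.1542  0.0524] mid [ 0.5051 -0.154   0.0538] ext [0.03  0.03  0.012]
stand ((590.7061767578125, 216.6424560546875), (90.07325744628906, 59.863258361816406), 72.37399291992188) 0.05549153453132183
yellow 78 [0.5942 0.2288 0.1509] mid [0.5634 0.1639 0.376 ] ext [0.081 0.15  0.458]
0.07 12 [0.5889 0.2214 0.0708]
0.085 17 [0.5881 0.2231 0.0845]
0.1 16 [0.5876 0.2238 0.0992]
0.115 16 [0.5877 0.2228 0.115 ]
0.13 19 [0.588  0.223
[... 336 characters left out ...]
[0.019 0.016 0.007]
anvil 97 [ 0.5067 -0.1214  0.0514] mid [ 0.5054 -0.1215  0.0515] ext [0.036 0.029 0.007]
((505.7140197753906, -121.68537902832031), (36.04984664916992, 28.175817489624023), 1.9968113899230957)
brass 64 [ 0.5095 -0.155   0.0502] mid [ 0.5099 -0.1554  0.0504] ext [0.032 0.028 0.006]
stand ((579.37744140625, 173.7012176513672), (180.58656311035156, 63.125545501708984), 72.34320068359375) 0.05346855545695295
yellow 199 [0.598  0.1204 0.4442] mid [0.5916 0.1547 0.3473] ext [0.127 0.171 0.421]
0.07 46 [0.6053 0.2343 0.0697]
0.085 51 [0.6048 0.2357 0.0852]
0.1 54 [0.6042 0.2356 0.1005]
0.115 50 [0.6049 0.2355 0.1155]
0.13 57 [0.6048 0.2358 0.1299]
0.145 88 [0.6008 0.2327 0.1477]
```

View pics/s2.png

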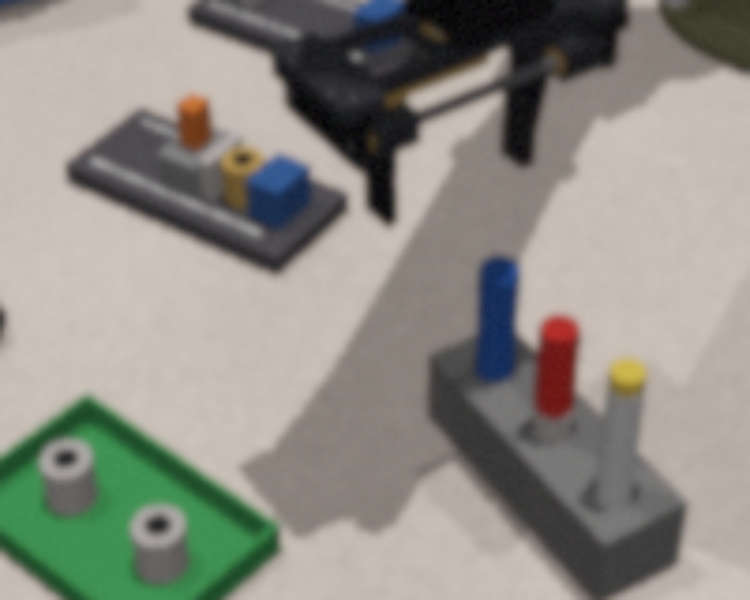

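The jaw is shut with the bush pinched against the anvil. At (240,175) in the crop you can see the jaw face, bush and anvil touching. The torch (yellow cap, crop (628,375)) stands almost upright.

Emit:
{"fn": "move_arm", "kwargs": {"increments": "8 35 0 0 0 -1 0;8 35 0 0 0 0 0;8 35 0 0 0 0 0;7 34 0 0 0 0 0;0 0 0 0 0 0 0;0 0 0 0 0 0 0;0 0 0 0 0 0 0;0 0 0 0 0 0 0"}}

```text
time: 9.45
position: [0.5979, 0.2151, 0.1823]
tool_rot: [2.516, 1.879, -0.002]
ft_force: [1.8, -0.4, 0.8]
grip_width: 0.999
grip_force: 0.0
```

```bash
python3 st.py; python3 -c "
from h import *
im=ctrl.get_image('wrist'); save('w2.png',im); print([(np.round(d['centre'],4),d['score']) for d in ctrl.find_in('torch',im)])"
```

```text
9.45 [0.5979 0.2151 0.1823] z [ 0.    -0.002 -1.   ] yaz -16.48 F [ 1.8 -0.4  0.8] w 0.999 0.0 q [ 0.18  0.4  -0.73  1.52  0.28  1.32 -0.87]
[(array([0.5968, 0.2405, 0.1482]), 0.81)]
```

View pics/w2.png

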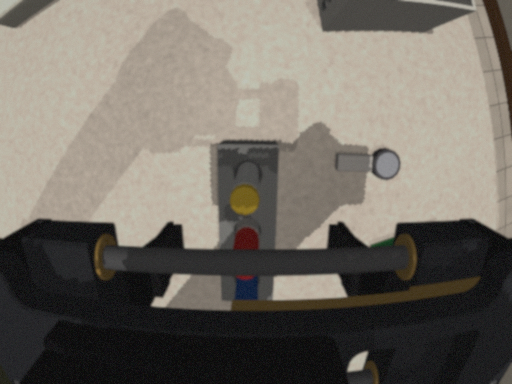

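The wrist view shows the torch cap at (245,199), a little ahead and left of the finger midline at 257. That agrees with the measured offset of (-1.5, +16.5) mm.

Emit:
{"fn": "move_arm", "kwargs": {"increments": "-1.5 16.5 0 0 0 -1 0;0 0 0 0 0 0 0;0 0 -20 0 0 0 0;0 0 -25 0 0 0 0;0 0 -25 0 0 0 0;0 0 -13 0 0 0 0;0 0 0 0 0 0 0;0 0 0 0 0 0 0"}}

```text
time: 10.22
position: [0.5957, 0.2343, 0.0996]
tool_rot: [-2.53, -1.863, 0.001]
ft_force: [0.2, 0.4, 0.5]
grip_width: 0.998
grip_force: 0.0
```

```bash
python3 st.py
```

```text
10.2167 [0.5957 0.2343 0.0996] z [-0.001 -0.    -1.   ] yaz -17.28 F [0.2 0.4 0.5] w 0.998 0.0 q [ 0.13  0.48 -0.71  1.6   0.33  1.19 -0.95]
```

Emit:
{"fn": "move_arm", "kwargs": {"increments": "0 -2 0 0 0 0 150;0 0 0 0 0 0 255;0 0 0 0 0 0 255;0 0 0 0 0 0 255;0 0 0 0 0 0 255;0 0 0 0 0 0 255;0 0 0 0 0 0 255;0 0 0 0 0 0 255", "grip_force": 30}}

```text
time: 10.88
position: [0.5957, 0.233, 0.0996]
tool_rot: [2.529, 1.863, 0.0]
ft_force: [-0.6, -0.6, -0.2]
grip_width: 0.476
grip_force: 0.0
```

Emit:
{"fn": "move_arm", "kwargs": {"increments": "0 0 0 0 0 0 255;0 0 0 0 0 0 255;0 0 0 0 0 0 255;0 0 0 0 0 0 255;0 0 0 0 0 0 255;0 0 0 0 0 0 255;0 0 10 0 0 0 255;0 0 10 0 0 0 255"}}

```text
time: 11.55
position: [0.5952, 0.2327, 0.1196]
tool_rot: [-2.529, -1.863, 0.002]
ft_force: [0.2, 0.3, -1.0]
grip_width: 0.233
grip_force: 30.0
```

```bash
python3 st.py
```

```text
11.55 [0.5952 0.2327 0.1196] z [-0.002 -0.    -1.   ] yaz -17.24 F [ 0.2  0.3 -1. ] w 0.233 29.999459381215274 q [ 0.14  0.46 -0.72  1.58  0.32  1.22 -0.94]
```

Emit:
{"fn": "move_arm", "kwargs": {"increments": "0 0 20 0 0 0 255;0 0 20 0 0 0 255;0 0 30 0 0 0 255;0 0 30 0 0 0 255;0 0 30 0 0 0 255;0 0 20 0 0 0 255;0 0 0 0 0 0 255;0 0 0 0 0 0 255"}}

```text
time: 12.22
position: [0.5962, 0.2336, 0.2717]
tool_rot: [2.528, 1.863, 0.005]
ft_force: [-0.4, 0.3, -1.2]
grip_width: 0.231
grip_force: 30.0
```

Emit:
{"fn": "move_arm", "kwargs": {"increments": "3 -30 0 0 0 0 255;3 -30 0 -3.2 5.6 0 255;3 -30 0 -3.2 5.6 0 255;3 -30 0 -3.2 5.6 0 255;3 -30 0 -3.2 5.6 0 255;3 -30 0 -3.2 5.6 0 255;3 -30 0 -3.2 5.6 0 255;0 0 0 0 0 0 255"}}

```text
time: 12.88
position: [0.6111, 0.0526, 0.2459]
tool_rot: [-2.377, -1.736, 0.856]
ft_force: [0.4, -1.0, -2.1]
grip_width: 0.235
grip_force: 30.0
```

```bash
python3 st.py
```

```text
12.8833 [0.6111 0.0526 0.2459] z [-0.476 -0.257 -0.841] yaz -22.63 F [ 0.4 -1.  -2.1] w 0.235 29.99716944526881 q [-0.09  0.68 -0.24  1.01  0.27  2.02 -0.58]
```

Joint 6 is at its limit (2.02 of 2.05), so a tilt towards the robot is bounded. I'll swing the slant round to about azimuth 75°, over the anvil end and tangential to the base, where joint 6 has room.

Emit:
{"fn": "move_arm", "kwargs": {"increments": "-6 -6 0 0 0 6.7 255;-6 -6 0 0 0 6.7 255;-6 -6 0 0 0 6.7 255;-6 -6 0 0 0 6.7 255;-6 -6 0 0 0 6.7 255;-6 -6 0 0 0 6.7 255;-6 -6 0 0 0 6.7 255;0 0 0 0 0 0 255"}}

```text
time: 13.55
position: [0.5654, 0.0204, 0.2529]
tool_rot: [1.434, 2.505, -0.797]
ft_force: [0.6, 0.7, -1.0]
grip_width: 0.235
grip_force: 30.0
```

```bash
cat > fin.py <<'E'
from h import *
import sys
s=ctrl.get_state(); M=rot(s["tool_rot"]); d=M[:,2]; b=np.array([.507,-.1545,.035]); L=float(sys.argv[1]) if len(sys.argv)>1 else .09
u=np.array([.183,.683,.707]); u/=np.linalg.norm(u)
rv=R.align_vectors(-u[None],d[None])[0].as_rotvec(); ax=np.cross(d,-u); an=np.arctan2(np.linalg.norm(ax),d@-u)
print("turn deg",np.degrees(ax/np.linalg.norm(ax)*an).round(2)," shift mm",((b+(.1+L)*u-s["position"])*1000).round(1))
E
python3 st.py; python3 fin.py
```

```text
13.55 [0.5654 0.0204 0.2529] z [-0.131 -0.513 -0.848] yaz 25.74 F [ 0.6  0.7 -1. ] w 0.235 29.99786844011396 q [-0.05  0.36 -0.41  1.48  0.56  1.71  0.04]
turn deg [-12.52   3.63  -0.27]  shift mm [-23.7 -45.1 -83.6]
```

Emit:
{"fn": "move_arm", "kwargs": {"increments": "-8 -15 0 -6.2 1.8 0 255;-8 -15 0 -6.2 1.8 0 255;-7 -15 0 0 0 0 255;0 0 -15 0 0 0 255;0 0 -15 0 0 0 255;0 0 -10 0 0 0 255;0 0 0 0 0 0 255;0 0 0 0 0 0 255"}}

```text
time: 14.22
position: [0.5458, -0.0273, 0.2114]
tool_rot: [1.369, 2.369, -1.093]
ft_force: [-0.1, 0.2, -0.7]
grip_width: 0.233
grip_force: 30.0
```

```bash
python3 st.py; python3 fin.py
python3 - <<'E'
from h import *
s=ctrl.get_state(); M=rot(s["tool_rot"]); d=M[:,2]; p=np.array(s["position"])
im=ctrl.get_image("scene"); save("s3.png",im)
for cam in("scene","top"):
    im=ctrl.get_image(cam); c=cloud(im)
    for t in("torch","bush"):
        for k in ctrl.silhouettes(t,im)[:1]:
            m=k["region"]&(c[...,2]>.03)
            if not m.any(): continue
            q=c[m]-p; a=q@d; r=np.linalg.norm(q-np.outer(a,d),axis=1)
            print(cam,t,k["score"],m.sum(),"n; along",np.percentile(a,[2,50,98]).round(4),"r",np.percentile(r,[5,50,90]).round(4))
            if t=="torch":
                k2=r<.03
                for lo in np.arange(-.05,.12,.02):
                    w=k2&(a>lo)&(a<lo+.02)
                    if w.sum()>4: print("  ",lo.round(2),w.sum(),"offset",np.median(q[w]-np.outer(a[w],d),axis=0).round(4))
                print("  max along",a[k2].max().round(4))
E
```

```text
14.2167 [ 0.5458 -0.0273  0.2114] z [-0.185 -0.681 -0.709] yaz 20.26 F [-0.1  0.2 -0.7] w 0.233 29.999412009492517 q [-0.1   0.43 -0.37  1.57  0.7   1.75 -0.05]
turn deg [-0.15 -0.08  0.12]  shift mm [ -4.1   2.6 -42. ]
scene bush 0.62 109 n; along [0.1966 0.2083 0.2198] r [0.0125 0.026  0.0368]
top torch 0.66 313 n; along [-0.0266  0.0417  0.0844] r [0.01   0.0138 0.0158]
   -0.03 25 offset [ 0.0033 -0.0101  0.009 ]
   -0.01 33 offset [ 0.0021 -0.0103  0.0094]
   0.01 60 offset [-0.0027 -0.0093  0.0085]
   0.03 62 offset [-0.0024 -0.0086  0.0084]
   0.05 78 offset [-0.0023 -0.0091  0.009 ]
   0.07 52 offset [-0.0022 -0.0095  0.0097]
  max along 0.0878
top bush 0.66 148 n; along [0.1962 0.2074 0.2232] r [0.0104 0.0209 0.0299]
```

View pics/s3.png

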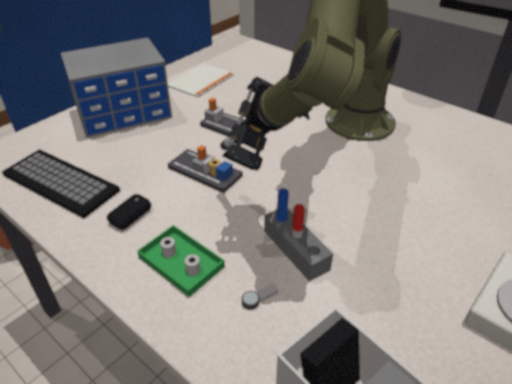

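The torch hangs straight along the tool axis with the lens about 88 mm past the TCP, and the bush, stand and other tools are undisturbed. What remains is a shift of (-4, +2.5, -42) mm.

Emit:
{"fn": "move_arm", "kwargs": {"increments": "-4 2.5 -12 0 0 0 255;0 0 -15 0 0 0 255;0 0 -10 0 0 0 255;0 0 -5 0 0 0 255;0 0 0 0 0 0 255;0 0 0 0 0 0 255;0 0 0 0 0 0 255;0 0 0 0 0 0 255"}}

```text
time: 15.23
position: [0.5422, -0.0251, 0.1707]
tool_rot: [1.37, 2.368, -1.091]
ft_force: [0.8, 0.4, -0.8]
grip_width: 0.234
grip_force: 30.0
```

```bash
python3 st.py; python3 fin.py .088
python3 - <<'E'
from h import *
im=ctrl.get_image("top"); cv2.imwrite("pics/t9.png",cv2.resize(im["frame"][130:290,230:430,::-1],(750,600)))
s=ctrl.get_state(); d=rot(s["tool_rot"])[:,2]; q=np.array([.507,-.1545,.035])-s["position"]; print("along",q@d,"cross",np.linalg.norm(q-d*(q@d)))
E
python3 m.py | grep -E "top|scene|brass|orangetop"
```

```text
15.2333 [ 0.5422 -0.0251  0.1707] z [-0.184 -0.681 -0.709] yaz 20.23 F [ 0.8  0.4 -0.8] w 0.234 29.999297568574548 q [-0.11  0.46 -0.37  1.61  0.71  1.69 -0.1 ]
turn deg [-0.17 -0.02  0.07]  shift mm [-0.8 -1.  -2.7]
along 0.19077942733489356 cross 0.0006039667504011468
top
orangetop 34 [ 0.5118 -0.1947  0.0844] mid [ 0.5094 -0.1983  0.0851] ext [0.019 0.019 0.012]
brass 108 [ 0.505  -0.1542  0.0526] mid [ 0.5051 -0.1649  0.0537] ext [0.029 0.051 0.01 ]
scene
orangetop 12 [ 0.5099 -0.1989  0.0834] mid [ 0.5138 -0.1962  0.0829] ext [0.019 0.019 0.004]
brass 63 [ 0.5105 -0.1544  0.0506] mid [ 0.5089 -0.1554  0.051 ] ext [0.034 0.027 0.007]
```

View pics/t9.png

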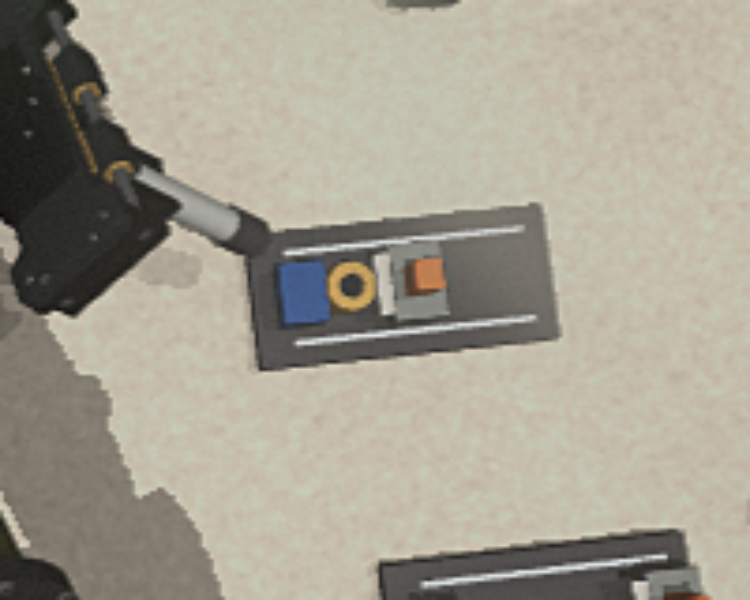

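The top view shows the torch head at crop (250,235), pointing at the bush at (352,287), with the jaw shut and the bush against both faces. The beam axis misses the bush's middle by under 1 mm by calculation, and the lens is about 10 cm away. Handing in.

```bash
python3 -c "
from h import *
print(ctrl.close_job())"
```

```text
the job is handed in; nothing more can be done
None
```

The job is handed in, verdict not shown: the jaw is shut with the bush against the anvil, and the gripper holds the torch raised at about 45°, aimed at the bush's middle with the lens about 10 cm away.

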